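# Find the high spot of a bandsaw tyre with a dial gauge

### The arm

A 6-joint arm with a two-finger parallel gripper is mounted at the origin on a cart in front of the work surface, level with it; the furniture and walls round the work are solid. World frame = base frame: x ahead of the robot, y to its left, z up, the work surface at z = 0. Lengths are in m, angles in rad, forces in N, time in s.
With the tool pointing down it reaches from about 0.25 to 0.725 m from the base axis. Payload 4 kg.
Tool frame: the origin (TCP) lies on the centre line of the jaws, within the pads' length; the fingertips stand 22 mm ahead of it and the grasp point (between the pads) lies 3 mm ahead of it; z points along the fingers, y is the line along which they close (so a half turn about z gives the same grasp; the last joint's range is limited). The gripper opens to 85 mm and grips with 20 to 120 N. Pads are 22 mm wide; open, the fingers measure 114 mm over their backs; the gripper's body (76 mm by 85 mm) begins 54 mm behind the grasp point. The pads swing forward as they close: fully open they stand 13 mm farther back than shut.
Start: joints at [1.112, 0.241, 0.005, 1.335, 0, 1.571], TCP at [0.221, 0.448, 0.253] pointing down, gripper open.
Joint ranges: [-2.72, 2.72], [-1.05, 1.87], [-1.09, 1.28], [-1.99, 2.15], [-1.42, 1.44], [-3.14, 3.14]. Speed limits (rad/s): [2.79, 2.79, 3.14, 3.14, 3.14, 3.14].

### API

Orientations are given as a unit quaternion [x, y, z, w].
In Python, from workcell import bot gives the robot as it stands.
- The arm moves only by the shell command python3 -m inch 'ROWS'. ROWS is JSON, one flat list of numbers, 7 for each row, row after row: the shift along the world's x, y, z in mm, then the turn, a rotation vector about the world's x, y, z in rad, then the opening in per cent of the stroke, from 0 (shut) to 100 (fully open). A call has 1 to 8 rows; each row is the pose to reach, as a shift and turn from the pose commanded when the call began; what a row does not reach only later rows make up. A row lasts 1/12 s, in which the tool goes at most 41.7 mm and 7.16 degrees, less where a joint would pass 70% of its speed; a pose out of reach is approached as far as the arm can. A call with a gripper value outside its range is refused whole. The fingers move at their own pace and stop on an object; the grip force is fixed at half the most. Time passes only in rows, so rows that repeat a pose let the fingers close. It gives the time, the measured TCP pose, the force, the opening and the grip force at its end, in the units of the state.
- bot.get_obs(): the state, without advancing time (a new reading comes with each control period).
- bot.camera(name): name is "scene" or "top"; returns the picture (480x640x3 uint8, blue, green, red); there is no depth.
- bot.camera_info(name): a dict with "intrinsics" (3x3 intrinsics, pixels), "distortion" ([k1, k2, p1, p2, k3] as OpenCV has them; the pictures are not rectified), "camera_from_world" (4x4, takes a point from world to camera coordinates). Camera axes: x right, y down, z forward; pixel columns grow to the right and rows downward; lengths in m; the calibration is good to about 2 mm. A picture is of the moment at which its call begins. camera_info takes no time and is no camera call.
- bot.job_done(): hands the job in; it is judged then, once.
Trained networks look in the newest picture that a camera, given by its name, has taken for a name from the list of things; names that differ only in an ending like _2 or _b are one class to them, and where a whole thing is asked for, a point or a joint stands for the part that bears it (a point fixed in the world has none). Each returns a list of dicts, best first, with "confidence" (0 to 1); they miss things now and then, are a little off and sometimes report something else, mostly with a low value. They report only what shows in the picture. A call takes as long as a camera call.
- bot.silhouettes(camera, target): "mask" (480x640 bool, what is visible of it) and "uv" ([column, row] in pixels, amid what is visible of it).
- bot.spot_point(camera, target): "uv" ([column, row] in pixels: a listed point, or the origin of a listed thing).
The state is a dict: "clock": time; "joint_pos": joint angles; "joint_vel": joint speeds; "tau": joint torques, N m; "eef_pos": TCP position; "tool_rot": TCP orientation; "ft_force": force on the tool from outside, world axes, zero at the start; "ft_torque": the same for the moment, N m; "grip_width": finger opening in m; "grasp_force": force on a finger pad.
Only numpy, scipy, OpenCV 4.12 (cv2) and the standard library are available. Lean on these libraries where they do the work, as an engineer would, in place of code of your own. Each camera call takes 0.05 s, during which the arm holds its last target. There are 200 camera calls.

### The job

The rubber tyre of this small bandsaw wheel has two raised places, and the higher one must be found so that it can be dressed: slide the dial gauge in until its plunger bears lightly on the tyre, never driving the plunger to the end of its travel. Then turn the wheel round slowly, pushing lightly on a spoke rather than pinching it, find the highest spot of the whole tyre, and leave the wheel standing with that spot right at the plunger, the gauge still bearing on it. Do not disturb the cork block or the yellow tape measure that lie beyond the wheel.

Things in the scene. Friction and masses are not known exactly. Their poses are not given: they have to be found in the camera images.
- jig: Light beech board 238 x 110 x 18 mm screwed to the bench (does not move), carrying the wheel on an upright stub axle and the gauge on a slide rail. Origin on the bench top straight under the axle; its +x axis points level from the axle along the rail to the gauge (the board reaches from x -60 to +178 mm), z up.
- wheel: Cast aluminium wheel lying flat; turns endlessly either way on the upright axle and stays where left. Drag about 0.06 N m, with the plunger rubbing and turning at 2 rad/s up to 0.2. Origin on the axis at mid rim, 61 mm above the bench; z up. Rim 52 to 70 mm above the bench; axle nut and bolt up to 89 mm. Under it the board at 18 mm and a steel flange of radius 26 mm up to 24 mm above the bench.
- spoke (a point): Middle of one of the wheel's four spokes (along the wheel's +x, +y, -x, -y), 48 mm from the axis on the wheel's +x, 61 mm above the bench. Spokes 12 mm wide, 55 to 67 mm above the bench (feet up to 24 mm wide). Between them four open windows from the hub (radius 17 mm) to the inside of the rim (radius 74 mm), for a fingertip.
- tread (a point): Fixed point on the jig, 85 mm from the axle towards the gauge and 61 mm above the bench, where the plunger meets the plain part of the black rubber tyre (outer radius 85 mm). The tyre has one high spot, rising smoothly by 4 mm over about 50 degrees, and elsewhere a lower swell rising 2 mm; where they sit round the wheel differs every time and is not measured.
- gauge: Carriage with the dial gauge, sliding along the jig's x axis on the rail: 22 mm of travel towards the wheel from where its origin stands 140 mm from the axle; about 4 N of friction, stays where left. Origin under the dial centre, 27 mm above the bench; axes as the jig's. Dial case radius 21 mm, top 75 mm above the bench, white face up.
- knob (a point): Centre of the upright black knurled knob on the gauge carriage, to slide it by: 16 mm diameter, from 82 to 104 mm above the bench, on a 9 mm stem; 38 mm from the gauge's origin along its +y, on an arm beside the dial.
- plunger: Steel plunger of the gauge with a ball tip of 4 mm radius, pointing at the axle, 61 mm above the bench. Origin at the ball's centre: 39 mm from the gauge's origin towards the wheel (gauge x = -39 mm) when free, up to 10 mm nearer when pressed right in. Its spring pushes with 0.8 N (free) to 1.6 N (right in). The ball's centre is 4 mm off the tyre surface that it touches.
- needle (a joint): Angle of the red needle on the white dial, rad, clockwise seen from above: 0 with the plunger free (needle pointing at the wheel), 0.628 rad for each mm the plunger is pressed in, one turn (6.28) with the plunger right in at the end of its 10 mm travel.
- cork: Bystander: brown cork sanding block 110 x 60 x 35 mm lying loose on the bench, beyond the ski tips; origin at the centre of its underside.
- tape: Bystander: yellow tape measure, 80 x 31 x 66 mm, standing loose on the bench between the wheel and the tool box; origin at the centre of its underside.

How it is judged:
By the outcome, as a careful person would: the job done as asked, in the order asked, and still so for the second after the job is handed in, with the robot touching nothing.
It also fails if it takes over 72 s, if anything falls off the work surface, if the arm or the gripper's body presses on something with over 40 N, if the wrist force passes 120 N, or if a joint passes its speed limit or range.

## Working session

There is one attempt and no reset: what is moved stays moved. The work goes in short steps, Python scripts to look and compute and a shell command to move; the robot and the scene stay as the last step left them, time stands still between calls to the robot, and variables do not carry over. Pictures are saved under pics/ and viewed, at most 10 in all, crops included, and the job is handed in when it is done.

```bash
mkdir -p pics; ls; cat > h.py <<'E'
import numpy as np, cv2
from workcell import bot
def proj(c,P):
    i=bot.camera_info(c); T=np.array(i["camera_from_world"])
    r=cv2.Rodrigues(T[:3,:3])[0]
    return cv2.projectPoints(np.array(P,float).reshape(-1,1,3),r,T[:3,3],np.array(i["intrinsics"]),np.array(i["distortion"]))[0].reshape(-1,2)
def atz(c,uv,z):
    i=bot.camera_info(c); T=np.array(i["camera_from_world"])
    n=cv2.undistortPoints(np.array(uv,float).reshape(-1,1,2),np.array(i["intrinsics"]),np.array(i["distortion"])).reshape(-1,2)
    d=np.c_[n,np.ones(len(n))]@T[:3,:3]; o=-T[:3,:3].T@T[:3,3]
    return o+d*((z-o[2])/d[:,2:3])
E
python3 - <<'E'
from h import *
for c in("top","scene"):
    cv2.imwrite(f"pics/{c}0.png",bot.camera(c))
    T=np.array(bot.camera_info(c)["camera_from_world"]);print(c,-T[:3,:3].T@T[:3,3])
    for t,z in(("jig",0),("wheel",.061),("spoke",.061),("tread",.061),("gauge",.027),("knob",.093),("plunger",.061),("cork",0),("tape",0)):
        for r in bot.spot_point(c,t)[:2]: print(t,r["confidence"],np.round(r["uv"]),atz(c,r["uv"],z).round(4)[0])
o=bot.get_obs();print(o["clock"],o["eef_pos"],o["tool_rot"],o["grip_width"])
E
```

```text
pics
top [ 0.40192953 -0.2148878   0.94305167]
jig 0.57 [347. 272.] [ 0.4402 -0.2819  0.    ]
wheel 0.8 [347. 267.] [ 0.4461 -0.2763  0.061 ]
spoke 0.86 [378. 275.] [ 0.4331 -0.3312  0.061 ]
tread 0.63 [398. 269.] [ 0.4427 -0.3673  0.061 ]
tread 0.63 [345. 266.] [ 0.4482 -0.2731  0.061 ]
gauge 0.56 [425. 271.] [ 0.4412 -0.4238  0.027 ]
knob 0.69 [438. 247.] [ 0.4805 -0.4308  0.093 ]
knob 0.58 [398. 271.] [ 0.4387 -0.3613  0.093 ]
plunger 0.7 [293. 198.] [ 0.5677 -0.1798  0.061 ]
plunger 0.55 [408. 269.] [ 0.4432 -0.3846  0.061 ]
cork 0.71 [399. 269.] [ 0.4469 -0.3802  0.    ]
cork 0.58 [230. 210.] [ 0.5557 -0.0591  0.    ]
tape 0.62 [292. 195.] [ 0.5844 -0.1752  0.    ]
tape 0.25 [437. 249.] [ 0.4843 -0.4522  0.    ]
scene [ 0.13723917 -0.73046526  0.64064301]
jig 0.85 [312. 301.] [ 0.4425 -0.2871  0.    ]
jig 0.56 [311. 273.] [ 0.4817 -0.2313  0.    ]
wheel 0.93 [313. 278.] [ 0.4455 -0.2902  0.061 ]
spoke 0.72 [328. 300.] [ 0.4346 -0.3429  0.061 ]
spoke 0.5 [368. 344.] [ 0.4286 -0.4423  0.061 ]
tread 0.95 [345. 310.] [ 0.4429 -0.3756  0.061 ]
gauge 0.82 [368. 343.] [ 0.4462 -0.4256  0.027 ]
knob 0.62 [388. 305.] [ 0.4809 -0.4267  0.093 ]
plunger 0.35 [353. 314.] [ 0.4469 -0.3885  0.061 ]
cork 0.88 [291. 208.] [ 0.5618 -0.0537  0.    ]
cork 0.69 [326. 300.] [ 0.4635 -0.2988  0.    ]
tape 0.69 [334. 233.] [ 0.5829 -0.1751  0.    ]
1.0 [0.22143673 0.44829489 0.25331704] [ 2.27408329e-01  9.73799492e-01  2.30418740e-05 -1.39196348e-05] 0.08476014055814499
```

View pics/top0.png

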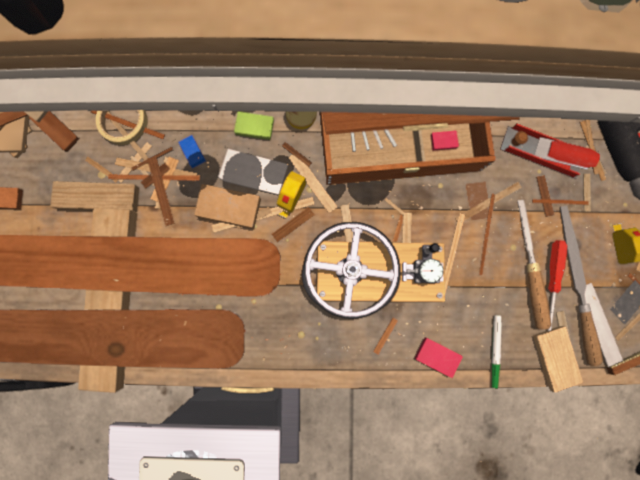

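View pics/scene0.png

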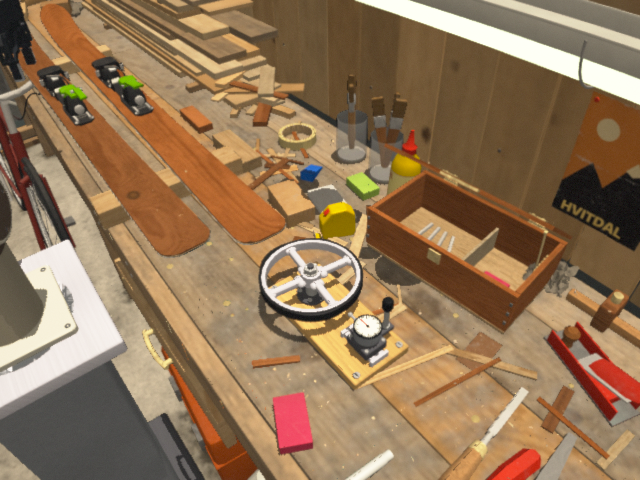

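The top picture shows the wheel nut near (352,269), the dial at (430,270) and the knob at (432,248). The cork (228,207) and tape (291,193) lie beyond the wheel. In the scene picture the dial is at (368,327) and the knob at (388,303). Next I'll fit the wheel circle, triangulate the knob and rectify the dial.

```bash
cat >> h.py <<'E'
def rect(c,img,org,ang,z,half,n):
    "metric view from above; right = jig +x, up = jig +y"
    g=np.linspace(-half,half,n); X,Y=np.meshgrid(g,-g)
    P=np.stack([org[0]+X*np.cos(ang)-Y*np.sin(ang),org[1]+X*np.sin(ang)+Y*np.cos(ang),0*X+z],-1)
    m=proj(c,P).reshape(n,n,2).astype(np.float32)
    return cv2.remap(img,m[...,0],m[...,1],cv2.INTER_CUBIC)
def tri(pts):
    A=np.zeros((3,3));b=np.zeros(3)
    for c,uv in pts:
        p,q=atz(c,uv,0)[0],atz(c,uv,.1)[0]; d=(q-p)/np.linalg.norm(q-p); M=np.eye(3)-np.outer(d,d); A+=M;b+=M@p
    return np.linalg.solve(A,b)
E
cat > m.py <<'E'
from h import *
from scipy.optimize import least_squares
I={c:bot.camera(c) for c in("top","scene")}
for t in("knob","gauge","wheel"):
    pk={}
    for c in I:
        L=bot.silhouettes(c,t); pk[c]=L[0]; print(t,c,[(round(r["confidence"],2),np.round(r["uv"])) for r in L[:2]])
    print(t,tri([(c,pk[c]["uv"]) for c in I]).round(4))
    if t=="wheel":
        for c in I:
            m=pk[c]["mask"].astype(np.uint8); k=max(cv2.findContours(m,0,1)[0],key=cv2.contourArea)
            k=cv2.convexHull(k).reshape(-1,2)
            p=atz(c,k,.061)[:,:2]
            f=least_squares(lambda s:np.hypot(*(p-s[:2]).T)-s[2],[.445,-.284,.085],loss="soft_l1",f_scale=.001).x
            print("fit",c,f.round(4))
E
python3 m.py
python3 - <<'E'
from h import *
I={c:cv2.imread(f"pics/{c}0.png") for c in("top","scene")}
G=[.4435,-.4245];W=[.4455,-.283];a=-np.pi/2
v=[rect(c,I[c],G,a,.075,.06,300) for c in I]+[rect(c,I[c],W,a,.067,.1,300) for c in I]
cv2.imwrite("pics/r0.png",np.vstack([np.hstack(v[:2]),np.hstack(v[2:])]))
E
```

```text
knob top [(0.75, array([429., 270.]))]
knob scene [(0.65, array([369., 332.]))]
knob [ 0.4439 -0.4248  0.0575]
gauge top [(0.62, array([429., 267.]))]
gauge scene [(0.85, array([372., 330.])), (0.63, array([335., 313.]))]
gauge [ 0.4499 -0.4249  0.0573]
wheel top [(0.64, array([348., 270.]))]
wheel scene [(0.72, array([311., 278.]))]
wheel [ 0.4442 -0.2805  0.0504]
fit top [ 0.4413 -0.2848  0.0861]
fit scene [ 0.4442 -0.2829  0.0909]
```

View pics/r0.png

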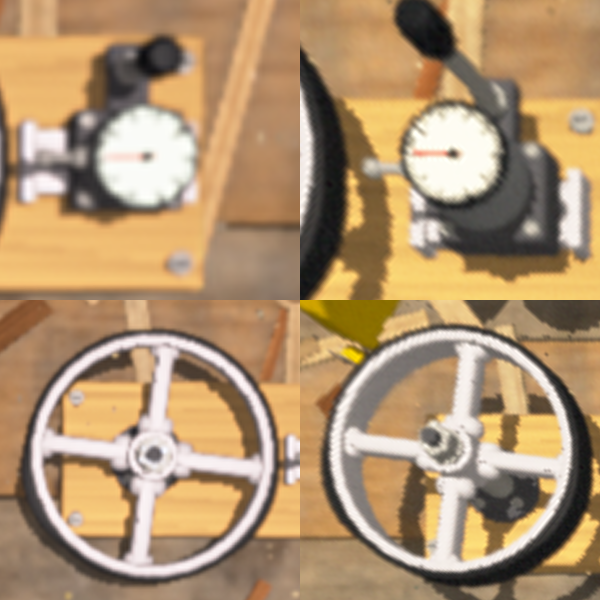

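The needle points at the wheel, so the plunger is free. I put the axle at about (0.443,-0.2845), the dial at (0.4415,-0.4245), the knob at about (0.480,-0.427), and jig +x along world -y. Moving above the knob.

```bash
python3 -m inch '[11,-36,0,0,0,0.05,40, 22,-73,0,0,0,0.1,40, 33,-110,0,0,0,0.15,40, 44,-146,0,0,0,0.2,40, 55,-183,0,0,0,0.25,40, 66,-219,0,0,0,0.3,40, 77,-255,0,0,0,0.35,40, 87,-292,0,0,0,0.4,40]'
python3 -m inch '[11,-36,0,0,0,0.03,40, 22,-73,0,0,0,0.06,40, 33,-110,0,0,0,0.06,40, 44,-146,0,0,0,0.06,40, 55,-183,0,0,0,0.06,40, 66,-219,0,0,0,0.06,40, 77,-255,0,0,0,0.06,40, 87,-292,0,0,0,0.06,40]'
python3 -m inch '[11,-36,-10,0,0,0,40, 22,-73,-20,0,0,0,40, 33,-110,-30,0,0,0,40, 44,-146,-50,0,0,0,40, 55,-183,-70,0,0,0,40, 66,-219,-90,0,0,0,40, 77,-255,-105,0,0,0,40, 85,-291,-105,0,0,0,40]'
python3 - <<'E'
from h import *
o=bot.get_obs();print(o["clock"],o["eef_pos"],o["tool_rot"],o["grip_width"],o["joint_pos"],o["ft_force"])
im=[bot.camera(c) for c in("top","scene")]
for c in("top","scene"):
    for r in bot.spot_point(c,"knob")[:2]: print(r["confidence"],r["uv"],atz(c,r["uv"],.093)[0].round(4))
cv2.imwrite("pics/k1.png",cv2.resize(im[1][220:400,290:490],None,fx=3,fy=3))
E
```

```text
clock: 2.07
eef_pos: [0.3086, 0.1548, 0.2536]
tool_rot: [0.028, 1.0, 0.0, 0.001]
ft_force: [0.8, 0.0, -0.2]
grip_width: 0.0341
grasp_force: 0.0
clock: 2.73
eef_pos: [0.3957, -0.1377, 0.2536]
tool_rot: [-0.0, 1.0, -0.0, 0.001]
ft_force: [0.9, 0.6, 0.5]
grip_width: 0.0343
grasp_force: 0.0
clock: 3.4
eef_pos: [0.4793, -0.4268, 0.1438]
tool_rot: [-0.001, 1.0, 0.002, -0.002]
ft_force: [1.0, -0.1, 0.2]
grip_width: 0.0341
grasp_force: 0.0
3.4 [ 0.47926048 -0.42677277  0.14378006] [-7.99973978e-04  9.99993650e-01  2.42844530e-03 -2.48264699e-03] 0.03407492107623087 [-7.27671271e-01  5.87198582e-01  2.42581590e-01  1.23311779e+00
  3.18632361e-04 -7.29272334e-01] [ 0.98325667 -0.06551793  0.23867687]
0.81 [434.9, 250.4] [ 0.4741 -0.4257  0.093 ]
```

View pics/k1.png

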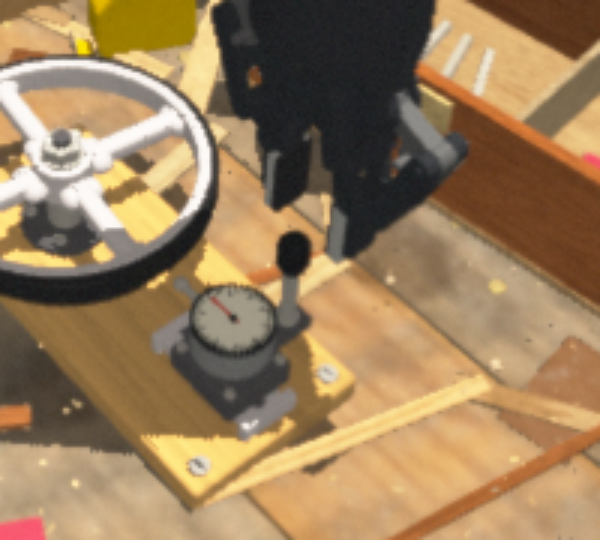

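The open fingers straddle the knob (crop ~(293,250)) and the needle is still free. Descending to grip.

```bash
python3 -m inch '[1,0,-15,0,0,0,40, 1,0,-30,0,0,0,40, 1,0,-46,0,0,0,40, 1,0,-46,0,0,0,40, 1,0,-46,0,0,0,10, 1,0,-46,0,0,0,10, 1,0,-46,0,0,0,10, 1,0,-46,0,0,0,10]'
python3 -m inch '[0,0,0,0,0,0,10, 0,0,0,0,0,0,10]'
cat > needle.py <<'E'
from h import *
import sys
def needle(org,img=None,c="scene"):
    img=bot.camera(c) if img is None else img
    p=rect(c,img,org,-np.pi/2,.075,.03,300).astype(float)
    X,Y=np.meshgrid(np.linspace(-30,30,300),-np.linspace(-30,30,300))
    red=np.clip(p[...,2]-.5*(p[...,0]+p[...,1])-25,0,None)
    r=np.hypot(X,Y); w=red*(r>3)*(r<17)
    if w.sum()<500: return None,w.sum(),p
    th=np.arctan2((w*Y/r).sum(),(w*X/r).sum())      # ccw from jig +x
    return np.mod(np.pi-th+.5,2*np.pi)-.5, w.sum(),p
E
python3 - <<'E'
from needle import *
a,s,p=needle([.4419,-.4250]);print(a,s);cv2.imwrite("pics/n1.png",p)
print(bot.get_obs()["ft_force"])
E
```

```text
clock: 4.27
eef_pos: [0.4816, -0.4254, 0.1036]
tool_rot: [-0.001, 1.0, 0.001, 0.0]
ft_force: [-0.7, 5.9, 2.0]
grip_width: 0.0136
grasp_force: 59.0
clock: 4.43
eef_pos: [0.4816, -0.4254, 0.1036]
tool_rot: [-0.001, 1.0, 0.001, 0.0]
ft_force: [-1.2, 5.3, 2.6]
grip_width: 0.0137
grasp_force: 59.0
0.02531534245625533 30578.5
[-0.11351594  5.66032914  3.55104086][ WARN:0@1.587] global loadsave.cpp:1063 imwrite_ Unsupported depth image for selected encoder is fallbacked to CV_8U.
```

View pics/n1.png

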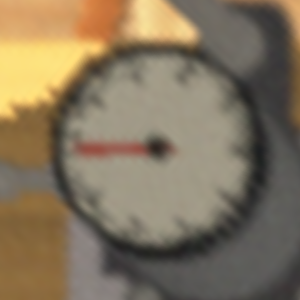

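Gripped at 59 N. The needle points left at 0, with its pivot at (158,148). Sliding towards the wheel in small rows.

```bash
python3 -m inch '[0,2,0,0,0,0,10, 0,4,0,0,0,0,10, 0,6,0,0,0,0,10, 0,8,0,0,0,0,10, 0,10,0,0,0,0,10, 0,11,0,0,0,0,10, 0,12,0,0,0,0,10, 0,12,0,0,0,0,10]'
python3 - <<'E'
from needle import *
a,s,p=needle([.4419,-.4146]);print(a,s)
E
python3 -m inch '[0,1,0,0,0,0,10, 0,2,0,0,0,0,10, 0,2,0,0,0,0,10]'
python3 - <<'E'
from needle import *
a,s,p=needle([.4419,-.4126]);print(a,s);cv2.imwrite("pics/n2.png",p.clip(0,255).astype(np.uint8))
E
```

```text
clock: 5.15
eef_pos: [0.4817, -0.4154, 0.1036]
tool_rot: [-0.0, 1.0, -0.001, 0.001]
ft_force: [-4.4, -4.3, 6.1]
grip_width: 0.0138
grasp_force: 59.4
0.03800848001490298 36026.0
clock: 5.45
eef_pos: [0.4817, -0.4134, 0.1036]
tool_rot: [-0.0, 1.0, -0.001, 0.001]
ft_force: [-3.1, -3.6, 6.0]
grip_width: 0.014
grasp_force: 59.4
0.035715592868146295 37219.5
```

View pics/n2.png

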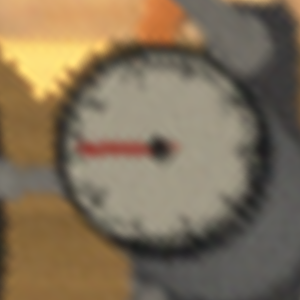

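The needle is still at 0 after 12 mm of slide. Going on in 1 mm rows.

```bash
python3 -m inch '[0,1,0,0,0,0,10, 0,2,0,0,0,0,10, 0,2,0,0,0,0,10]'
cat > n.py <<'E'
from needle import *
y=float(sys.argv[1]); a,s,p=needle([.4419,y]); print("needle",None if a is None else round(a,3),"mm",a and round(a/.628,2),int(s))
E
python3 n.py -.4106
python3 -m inch '[0,0.5,0,0,0,0,10, 0,1,0,0,0,0,10, 0,1,0,0,0,0,10]'
python3 n.py -.4096
```

```text
clock: 5.75
eef_pos: [0.4817, -0.4116, 0.1036]
tool_rot: [-0.0, 1.0, -0.001, 0.001]
ft_force: [-3.5, -3.6, 4.9]
grip_width: 0.0138
grasp_force: 59.4
needle 1.002 mm 1.6 35039
clock: 6.05
eef_pos: [0.4817, -0.4108, 0.1036]
tool_rot: [-0.0, 1.0, -0.001, 0.001]
ft_force: [-3.5, -4.9, 5.7]
grip_width: 0.0139
grasp_force: 59.4
needle 1.642 mm 2.61 35106
```

The plunger is pressed 2.6 mm. Releasing the knob, rising, and moving over the window at jig ~128°.

```bash
python3 -m inch '[0,0,0,0,0,0,40, 0,0,0,0,0,0,40, 0,0,0,0,0,0,40, 0,0,15,0,0,0,40, 0,0,35,0,0,0,40, 0,0,55,0,0,0,20, 0,0,55,0,0,0,0]'
python3 -m inch '[0,30,0,0,0,0,0, 0,60,0,0,0,0,0, 0,90,0,0,0,0,0, 0,120,0,0,0,0,0, -1,145,0,0,0,0,0, -1,156,0,0,0,0,0, -1,156,0,0,0,0,0]'
python3 n.py -.4096
python3 - <<'E'
from h import *
im=bot.camera("scene"); cv2.imwrite("pics/w1.png",np.hstack([rect("scene",im,[.443,-.2845],-np.pi/2,.067,.1,400),rect("top",bot.camera("top"),[.443,-.2845],-np.pi/2,.067,.1,400)]))
E
```

```text
clock: 6.68
eef_pos: [0.4836, -0.4103, 0.1613]
tool_rot: [-0.001, 1.0, -0.002, 0.003]
ft_force: [0.6, -0.8, 1.2]
grip_width: 0.011
grasp_force: 0.0
clock: 7.27
eef_pos: [0.4801, -0.2508, 0.1567]
tool_rot: [-0.002, 1.0, 0.001, -0.001]
ft_force: [-0.5, -0.1, -0.5]
grip_width: -0.0003
grasp_force: 0.0
needle 1.636 mm 2.61 47989
```

View pics/w1.png

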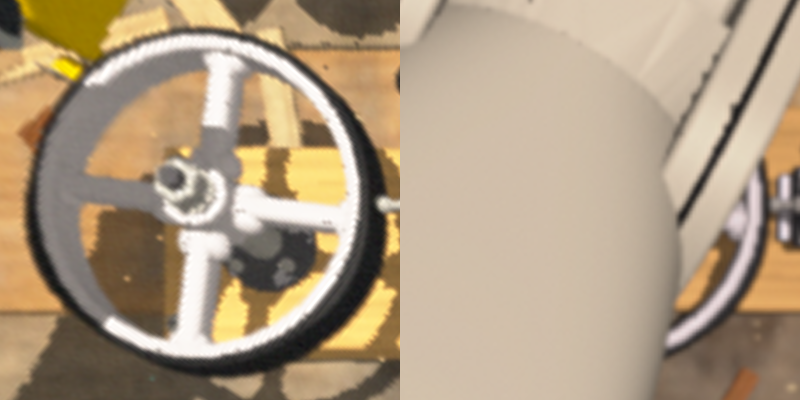

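The view shows the spokes at about -5°, 84°, 174° and 264°, with the wheel centred. Descending into the upper-left window.

```bash
python3 -m inch '[0,-2,-20,0,0,0,0, 0,-3,-40,0,0,0,0, 0,-3,-60,0,0,0,0, 0,-3,-75,0,0,0,0, 0,-3,-90,0,0,0,0, 0,-3,-90,0,0,0,0]'
python3 - <<'E'
from h import *
im=bot.camera("scene"); cv2.imwrite("pics/w2.png",cv2.resize(im[180:380,240:440],None,fx=3,fy=3))
o=bot.get_obs();print(o["eef_pos"],o["ft_force"])
E
```

```text
clock: 7.92
eef_pos: [0.4783, -0.2572, 0.0638]
tool_rot: [0.001, 1.0, 0.001, -0.003]
ft_force: [-1.2, 0.2, -0.1]
grip_width: 0.0003
grasp_force: 0.0
[ 0.4790628  -0.25744627  0.06545002] [-0.0623084   0.84978619  0.60853901]
```

View pics/w2.png

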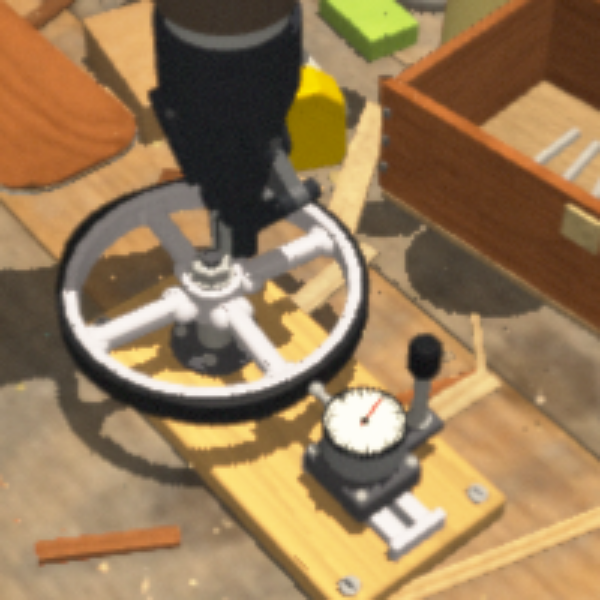

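The fingertip is inside the window, clear of the spokes, and the needle is steady. Preparing the circle table (r = 46 mm, CCW, 15° calls).

```bash
python3 - <<'E'
import numpy as np
f=lambda d:46*np.array([np.cos(np.radians(d)),np.sin(np.radians(d))])
for s in range(37,397,15): print(s,[tuple((f(s+k*3.75)-f(s)).round(1)) for k in(1,2,3,4)])
E
cat > r.py <<'E'
from needle import *
o=bot.get_obs(); e=o["eef_pos"]; a,s,p=needle([.4419,-.4096])
print(">> t",round(o["clock"],2),"phi",round(np.degrees(np.arctan2(e[1]+.2845,e[0]-.443))%360,1),"r",round(1e3*np.hypot(e[1]+.2845,e[0]-.443),1),"needle mm",a and round(a/.628,2),int(s),"F",o["ft_force"].round(1))
E
```

```text
37 [(np.float64(-1.9), np.float64(2.3)), (np.float64(-3.9), np.float64(4.6)), (np.float64(-6.1), np.float64(6.6)), (np.float64(-8.4), np.float64(8.6))]
52 [(np.float64(-2.4), np.float64(1.8)), (np.float64(-5.0), np.float64(3.4)), (np.float64(-7.6), np.float64(4.8)), (np.float64(-10.3), np.float64(6.1))]
67 [(np.float64(-2.8), np.float64(1.1)), (np.float64(-5.7), np.float64(2.0)), (np.float64(-8.6), np.float64(2.7)), (np.float64(-11.6), np.float64(3.2))]
82 [(np.float64(-3.0), np.float64(0.3)), (np.float64(-6.0), np.float64(0.4)), (np.float64(-9.0), np.float64(0.4)), (np.float64(-12.0), np.float64(0.1))]
97 [(np.float64(-3.0), np.float64(-0.5)), (np.float64(-5.9), np.float64(-1.1)), (np.float64(-8.8), np.float64(-2.0)), (np.float64(-11.6), np.float64(-3.0))]
112 [(np.float64(-2.8), np.float64(-1.2)), (np.float64(-5.4), np.float64(-2.6)), (np.float64(-8.0), np.float64(-4.2)), (np.float64(-10.5), np.float64(-5.9))]
127 [(np.float64(-2.3), np.float64(-1.9)), (np.float64(-4.6), np.float64(-3.9)), (np.float64(-6.6), np.float64(-6.1)), (np.float64(-8.6), np.float64(-8.4))]
142 [(np.float64(
[... 1886 characters left out ...]
, np.float64(5.0)), (np.float64(4.8), np.float64(7.6)), (np.float64(6.1), np.float64(10.3))]
337 [(np.float64(1.1), np.float64(2.8)), (np.float64(2.0), np.float64(5.7)), (np.float64(2.7), np.float64(8.6)), (np.float64(3.2), np.float64(11.6))]
352 [(np.float64(0.3), np.float64(3.0)), (np.float64(0.4), np.float64(6.0)), (np.float64(0.4), np.float64(9.0)), (np.float64(0.1), np.float64(12.0))]
367 [(np.float64(-0.5), np.float64(3.0)), (np.float64(-1.1), np.float64(5.9)), (np.float64(-2.0), np.float64(8.8)), (np.float64(-3.0), np.float64(11.6))]
382 [(np.float64(-1.2), np.float64(2.8)), (np.float64(-2.6), np.float64(5.4)), (np.float64(-4.2), np.float64(8.0)), (np.float64(-5.9), np.float64(10.5))]
```

```bash
q(){ grep -E 'ft_force' ; }
python3 r.py
python3 -m inch '[-1.9,2.3,0,0,0,0,0, -3.9,4.6,0,0,0,0,0, -6.1,6.6,0,0,0,0,0, -8.4,8.6,0,0,0,0,0]' |q; python3 r.py
python3 -m inch '[-2.4,1.8,0,0,0,0,0, -5,3.4,0,0,0,0,0, -7.6,4.8,0,0,0,0,0, -10.3,6.1,0,0,0,0,0]' |q; python3 r.py
python3 -m inch '[-2.8,1.1,0,0,0,0,0, -5.7,2,0,0,0,0,0, -8.6,2.7,0,0,0,0,0, -11.6,3.2,0,0,0,0,0]' |q; python3 r.py
python3 -m inch '[-3,0.3,0,0,0,0,0, -6,0.4,0,0,0,0,0, -9,0.4,0,0,0,0,0, -12,0.1,0,0,0,0,0]' |q; python3 r.py
```

```text
>> t 7.97 phi 36.9 r 45.1 needle mm 2.59 52356 F [-0.1  0.8  0.6]
ft_force: [-0.5, 1.2, -0.6]
>> t 8.35 phi 51.2 r 46.7 needle mm 2.6 51164 F [-0.5  1.2 -0.6]
ft_force: [3.1, -2.1, -1.3]
>> t 8.73 phi 64.7 r 46.2 needle mm 2.8 69354 F [ 3.1 -2.1 -1.3]
ft_force: [4.4, -1.4, 0.4]
>> t 9.12 phi 79.1 r 45.7 needle mm 3.96 32472 F [ 4.4 -1.4  0.4]
ft_force: [4.1, -1.1, -0.0]
>> t 9.5 phi 95.1 r 45.9 needle mm 4.09 35698 F [ 4.1 -1.1 -0. ]
```

Contact at a few newtons and the needle is responding. Continuing.

```bash
q(){ grep -E 'zzz' ; }
python3 -m inch '[-3,-0.5,0,0,0,0,0, -5.9,-1.1,0,0,0,0,0, -8.8,-2,0,0,0,0,0, -11.6,-3,0,0,0,0,0]' |q; python3 r.py
python3 -m inch '[-2.8,-1.2,0,0,0,0,0, -5.4,-2.6,0,0,0,0,0, -8,-4.2,0,0,0,0,0, -10.5,-5.9,0,0,0,0,0]' |q; python3 r.py
python3 -m inch '[-2.3,-1.9,0,0,0,0,0, -4.6,-3.9,0,0,0,0,0, -6.6,-6.1,0,0,0,0,0, -8.6,-8.4,0,0,0,0,0]' |q; python3 r.py
python3 -m inch '[-1.8,-2.4,0,0,0,0,0, -3.4,-5,0,0,0,0,0, -4.8,-7.6,0,0,0,0,0, -6.1,-10.3,0,0,0,0,0]' |q; python3 r.py
python3 -m inch '[-1.1,-2.8,0,0,0,0,0, -2,-5.7,0,0,0,0,0, -2.7,-8.6,0,0,0,0,0, -3.2,-11.6,0,0,0,0,0]' |q; python3 r.py
python3 -m inch '[-0.3,-3,0,0,0,0,0, -0.4,-6,0,0,0,0,0, -0.4,-9,0,0,0,0,0, -0.1,-12,0,0,0,0,0]' |q; python3 r.py
```

```text
>> t 9.88 phi 110.8 r 46.2 needle mm 2.6 49120 F [4.2 0.8 0.7]
>> t 10.27 phi 126.4 r 46.2 needle mm 2.6 47267 F [3.3 1.3 0. ]
>> t 10.65 phi 141.6 r 46.0 needle mm 2.6 48438 F [2.7 3.2 0.9]
>> t 11.03 phi 156.5 r 45.8 needle mm 2.63 47130 F [2.1 3.4 0.9]
>> t 11.42 phi 171.4 r 45.9 needle mm 2.62 46866 F [ 1.7  4.3 -1. ]
>> t 11.8 phi 186.9 r 45.8 needle mm 2.61 45361 F [-0.   4.3 -0.3]
```

That was the 2 mm swell (peak near φ≈87°). Continuing round.

```bash
q(){ grep -E 'zzz' ; }
python3 -m inch '[0.5,-3,0,0,0,0,0, 1.1,-5.9,0,0,0,0,0, 2,-8.8,0,0,0,0,0, 3,-11.6,0,0,0,0,0]' |q; python3 r.py
python3 -m inch '[1.2,-2.8,0,0,0,0,0, 2.6,-5.4,0,0,0,0,0, 4.2,-8,0,0,0,0,0, 5.9,-10.5,0,0,0,0,0]' |q; python3 r.py
python3 -m inch '[1.9,-2.3,0,0,0,0,0, 3.9,-4.6,0,0,0,0,0, 6.1,-6.6,0,0,0,0,0, 8.4,-8.6,0,0,0,0,0]' |q; python3 r.py
python3 -m inch '[2.4,-1.8,0,0,0,0,0, 5,-3.4,0,0,0,0,0, 7.6,-4.8,0,0,0,0,0, 10.3,-6.1,0,0,0,0,0]' |q; python3 r.py
python3 -m inch '[2.8,-1.1,0,0,0,0,0, 5.7,-2,0,0,0,0,0, 8.6,-2.7,0,0,0,0,0, 11.6,-3.2,0,0,0,0,0]' |q; python3 r.py
python3 -m inch '[3,-0.3,0,0,0,0,0, 6,-0.4,0,0,0,0,0, 9,-0.4,0,0,0,0,0, 12,-0.1,0,0,0,0,0]' |q; python3 r.py
```

```text
>> t 12.18 phi 201.5 r 45.7 needle mm 4.66 45618 F [-0.4  4.8 -0.4]
>> t 12.57 phi 217.1 r 45.7 needle mm 5.65 47478 F [-1.8  4.9 -1.4]
>> t 12.95 phi 232.4 r 45.8 needle mm 4.86 50498 F [-2.7  3.5 -0.1]
>> t 13.33 phi 248.1 r 45.9 needle mm 2.67 50218 F [-3.7  2.9  0.3]
>> t 13.72 phi 262.6 r 45.8 needle mm 2.6 48162 F [-4.8  1.3  0.3]
>> t 14.1 phi 277.8 r 46.1 needle mm 2.39 74933 F [-5.2 -0.3  0.9]
```

The high spot is near φ≈217°. Finishing the turn to cover the whole tyre.

```bash
q(){ grep -E 'zzz' ; }
python3 -m inch '[3,0.5,0,0,0,0,0, 5.9,1.1,0,0,0,0,0, 8.8,2,0,0,0,0,0, 11.6,3,0,0,0,0,0]' |q; python3 r.py
python3 -m inch '[2.8,1.2,0,0,0,0,0, 5.4,2.6,0,0,0,0,0, 8,4.2,0,0,0,0,0, 10.5,5.9,0,0,0,0,0]' |q; python3 r.py
python3 -m inch '[2.3,1.9,0,0,0,0,0, 4.6,3.9,0,0,0,0,0, 6.6,6.1,0,0,0,0,0, 8.6,8.4,0,0,0,0,0]' |q; python3 r.py
python3 -m inch '[1.8,2.4,0,0,0,0,0, 3.4,5,0,0,0,0,0, 4.8,7.6,0,0,0,0,0, 6.1,10.3,0,0,0,0,0]' |q; python3 r.py
python3 -m inch '[1.1,2.8,0,0,0,0,0, 2,5.7,0,0,0,0,0, 2.7,8.6,0,0,0,0,0, 3.2,11.6,0,0,0,0,0]' |q; python3 r.py
python3 -m inch '[0.3,3,0,0,0,0,0, 0.4,6,0,0,0,0,0, 0.4,9,0,0,0,0,0, 0.1,12,0,0,0,0,0]' |q; python3 r.py
python3 -m inch '[-0.5,3,0,0,0,0,0, -1.1,5.9,0,0,0,0,0, -2,8.8,0,0,0,0,0, -3,11.6,0,0,0,0,0]' |q; python3 r.py
python3 -m inch '[-1.2,2.8,0,0,0,0,0, -2.6,5.4,0,0,0,0,0, -4.2,8,0,0,0,0,0, -5.9,10.5,0,0,0,0,0]' |q; python3 r.py
python3 -m inch '[-1.9,2.3,0,0,0,0,0, -3.9,4.6,0,0,0,0,0, -6.1,6.6,0,0,0,0,0, -8.4,8.6,0,0,0,0,0]' |q; python3 r.py
python3 -m inch '[-2.4,1.8,0,0,0,0,0, -5,3.4,0,0,0,0,0, -7.6,4.8,0,0,0,0,0, -10.3,6.1,0,0,0,0,0]' |q; python3 r.py
```

```text
>> t 14.48 phi 292.6 r 46.4 needle mm 2.61 50532 F [-4.  -0.8  0.6]
>> t 14.87 phi 308.0 r 46.7 needle mm 2.62 49896 F [-4.7 -1.3  1.1]
>> t 15.25 phi 322.9 r 46.9 needle mm 2.61 49846 F [-2.6 -2.6  0.6]
>> t 15.63 phi 337.3 r 46.8 needle mm 2.6 51258 F [-2.6 -3.8 -0.9]
>> t 16.02 phi 352.2 r 47.0 needle mm 2.6 54319 F [-1.9 -4.  -0.5]
>> t 16.4 phi 7.1 r 47.1 needle mm 2.59 52348 F [-0.6 -3.6 -1.1]
>> t 16.78 phi 21.9 r 47.0 needle mm 2.59 52304 F [ 1.  -3.  -0.1]
>> t 17.17 phi 36.7 r 46.8 needle mm 2.6 54385 F [ 0.7 -3.7  0.8]
>> t 17.55 phi 51.4 r 46.7 needle mm 2.59 51527 F [ 2.7 -2.8 -0.5]
>> t 17.93 phi 66.2 r 46.6 needle mm 2.91 57018 F [ 2.7 -1.6 -1. ]
```

Full turn done. On to the high spot with the same push, then a fine scan.

```bash
q(){ grep -E 'zzz' ; }
python3 -m inch '[-2.8,1.1,0,0,0,0,0, -5.7,2,0,0,0,0,0, -8.6,2.7,0,0,0,0,0, -11.6,3.2,0,0,0,0,0]' |q
python3 -m inch '[-3,0.3,0,0,0,0,0, -6,0.4,0,0,0,0,0]' |q; python3 r.py
python3 -m inch '[-3,0,0,0,0,0,0, -6,-0.3,0,0,0,0,0]' |q
python3 -m inch '[-3,-0.5,0,0,0,0,0, -5.9,-1.1,0,0,0,0,0, -8.8,-2,0,0,0,0,0, -11.6,-3,0,0,0,0,0]' |q
python3 -m inch '[-2.8,-1.2,0,0,0,0,0, -5.4,-2.6,0,0,0,0,0, -8,-4.2,0,0,0,0,0, -10.5,-5.9,0,0,0,0,0]' |q
python3 -m inch '[-2.3,-1.9,0,0,0,0,0, -4.6,-3.9,0,0,0,0,0, -6.6,-6.1,0,0,0,0,0, -8.6,-8.4,0,0,0,0,0]' |q
python3 -m inch '[-1.8,-2.4,0,0,0,0,0, -3.4,-5,0,0,0,0,0, -4.8,-7.6,0,0,0,0,0, -6.1,-10.3,0,0,0,0,0]' |q
python3 -m inch '[-1.1,-2.8,0,0,0,0,0, -2,-5.7,0,0,0,0,0, -2.7,-8.6,0,0,0,0,0, -3.2,-11.6,0,0,0,0,0]' |q
python3 -m inch '[-0.3,-3,0,0,0,0,0, -0.4,-6,0,0,0,0,0, -0.4,-9,0,0,0,0,0, -0.1,-12,0,0,0,0,0]' |q; python3 r.py
python3 -m inch '[0.5,-3,0,0,0,0,0]'|q; python3 r.py
python3 -m inch '[0.6,-2.9,0,0,0,0,0]'|q; python3 r.py
python3 -m inch '[0.9,-2.9,0,0,0,0,0]'|q; python3 r.py
python3 -m inch '[1,-2.8,0,0,0,0,0]'|q; python3 r.py
python3 -m inch '[1.2,-2.8,0,0,0,0,0]'|q; python3 r.py
python3 -m inch '[1.4,-2.6,0,0,0,0,0]'|q; python3 r.py
python3 -m inch '[0.8,-1.3,0,0,0,0,0]'|q; python3 r.py
python3 -c "
from needle import *
a,s,p=needle([.4419,-.4096]);print(a/.628);cv2.imwrite('pics/n3.png',p.clip(0,255).astype(np.uint8))"
```

```text
>> t 18.48 phi 87.5 r 46.1 needle mm 4.02 45989 F [ 4.1 -1.3  1.3]
>> t 20.7 phi 186.9 r 45.9 needle mm 2.61 45192 F [-0.4  4.  -0.8]
>> t 20.83 phi 190.5 r 45.7 needle mm 2.89 54807 F [0.6 5.7 0.2]
>> t 20.97 phi 193.9 r 45.6 needle mm 3.51 37132 F [-0.4  5.9  0.8]
>> t 21.1 phi 197.7 r 45.5 needle mm 4.15 32238 F [-1.2  5.4 -0.2]
>> t 21.23 phi 201.5 r 45.5 needle mm 4.69 38246 F [ 0.1  5.3 -0.2]
>> t 21.37 phi 205.4 r 45.5 needle mm 5.08 38099 F [-0.6  5.5  0.2]
>> t 21.5 phi 209.2 r 45.5 needle mm 5.35 42639 F [-0.4  4.4  1.3]
>> t 21.63 phi 211.8 r 45.4 needle mm 5.51 52955 F [-1.5  4.5 -0.2]
5.528789352254222
```

View pics/n3.png

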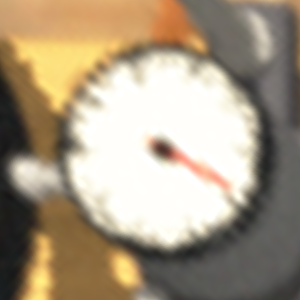

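The pivot is at (162,149), so my dial centre was 2.4 mm off, which biased the readings. Correcting the centre and scanning over the far flank.

```bash
q(){ grep -E 'zzz' ; }
sed -i 's/\[.4419,-.4096\]/[.4421,-.4120]/' r.py; python3 r.py
python3 -m inch '[1.7,-2.5,0,0,0,0,0]'|q; python3 r.py
python3 -m inch '[1.9,-2.4,0,0,0,0,0]'|q; python3 r.py
python3 -m inch '[2.1,-2.2,0,0,0,0,0]'|q; python3 r.py
python3 -m inch '[2.2,-2.1,0,0,0,0,0]'|q; python3 r.py
python3 -m inch '[2.3,-1.9,0,0,0,0,0]'|q; python3 r.py
python3 -m inch '[2.4,-1.8,0,0,0,0,0]'|q; python3 r.py
python3 -m inch '[2.5,-1.6,0,0,0,0,0]'|q; python3 r.py
python3 -m inch '[2.7,-1.4,0,0,0,0,0]'|q; python3 r.py
python3 -m inch '[2.8,-1.2,0,0,0,0,0]'|q; python3 r.py
```

```text
>> t 21.73 phi 212.3 r 45.4 needle mm 5.81 42455 F [-0.8  2.1 -1. ]
>> t 21.87 phi 214.5 r 45.3 needle mm 5.89 47198 F [-2.   5.1 -0.5]
>> t 22.0 phi 218.6 r 45.2 needle mm 5.88 43390 F [-2.2  5.1  0.6]
>> t 22.13 phi 222.6 r 45.1 needle mm 5.68 43529 F [-2.4  3.9  1.2]
>> t 22.27 phi 226.6 r 45.1 needle mm 5.6 42618 F [-2.1  3.7 -0.9]
>> t 22.4 phi 230.5 r 45.0 needle mm 5.25 42711 F [-2.5  4.1  0.3]
>> t 22.53 phi 234.4 r 45.0 needle mm 4.68 45347 F [-3.1  3.4  0.4]
>> t 22.67 phi 238.3 r 45.0 needle mm 4.01 39988 F [-3.4  2.8  0.8]
>> t 22.8 phi 242.3 r 44.9 needle mm 3.17 41867 F [-3.1  2.4 -0.2]
>> t 22.93 phi 246.3 r 44.8 needle mm 2.06 48497 F [-2.2  2.8  0.5]
```

With the plain tyre at about 2.0 mm, the high spot reads about 5.9, a rise of 4 mm. The flank midpoints agree on φ≈218.4°. One more turn in the same direction to bring it back.

```bash
q(){ grep -E 'zzz' ; }
python3 -m inch '[2.8,-1.1,0,0,0,0,0, 5.7,-2,0,0,0,0,0, 8.6,-2.7,0,0,0,0,0, 11.6,-3.2,0,0,0,0,0, 14.6,-3.5,0,0,0,0,0, 17.6,-3.6,0,0,0,0,0, 20.6,-3.6,0,0,0,0,0, 23.6,-3.3,0,0,0,0,0]'|q; python3 r.py
python3 -m inch '[3,0.5,0,0,0,0,0, 5.9,1.1,0,0,0,0,0, 8.8,2,0,0,0,0,0, 11.6,3,0,0,0,0,0, 14.4,4.2,0,0,0,0,0, 17,5.6,0,0,0,0,0, 19.6,7.2,0,0,0,0,0, 22.1,8.9,0,0,0,0,0]'|q
python3 -m inch '[2.3,1.9,0,0,0,0,0, 4.6,3.9,0,0,0,0,0, 6.6,6.1,0,0,0,0,0, 8.6,8.4,0,0,0,0,0, 10.4,10.8,0,0,0,0,0, 12,13.4,0,0,0,0,0, 13.4,16,0,0,0,0,0, 14.7,18.7,0,0,0,0,0]'|q; python3 r.py
python3 -m inch '[1.1,2.8,0,0,0,0,0, 2,5.7,0,0,0,0,0, 2.7,8.6,0,0,0,0,0, 3.2,11.6,0,0,0,0,0, 3.5,14.6,0,0,0,0,0, 3.6,17.6,0,0,0,0,0, 3.6,20.6,0,0,0,0,0, 3.3,23.6,0,0,0,0,0]'|q
python3 -m inch '[-0.5,3,0,0,0,0,0, -1.1,5.9,0,0,0,0,0, -2,8.8,0,0,0,0,0, -3,11.6,0,0,0,0,0, -4.2,14.4,0,0,0,0,0, -5.6,17,0,0,0,0,0, -7.2,19.6,0,0,0,0,0, -8.9,22.1,0,0,0,0,0]'|q; python3 r.py
python3 -m inch '[-1.9,2.3,0,0,0,0,0, -3.9,4.6,0,0,0,0,0, -6.1,6.6,0,0,0,0,0, -8.4,8.6,0,0,0,0,0, -10.8,10.4,0,0,0,0,0, -13.4,12,0,0,0,0,0, -16,13.4,0,0,0,0,0, -18.7,14.7,0,0,0,0,0]'|q
python3 -m inch '[-2.8,1.1,0,0,0,0,0, -5.7,2,0,0,0,0,0, -8.6,2.7,0,0,0,0,0, -11.6,3.2,0,0,0,0,0, -14.6,3.5,0,0,0,0,0, -17.6,3.6,0,0,0,0,0, -20.6,3.6,0,0,0,0,0, -23.6,3.3,0,0,0,0,0]'|q; python3 r.py
python3 -m inch '[-3,-0.5,0,0,0,0,0, -5.9,-1.1,0,0,0,0,0, -8.8,-2,0,0,0,0,0, -11.6,-3,0,0,0,0,0, -14.4,-4.2,0,0,0,0,0, -17,-5.6,0,0,0,0,0, -19.6,-7.2,0,0,0,0,0, -22.1,-8.9,0,0,0,0,0]'|q
python3 -m inch '[-2.3,-1.9,0,0,0,0,0, -4.6,-3.9,0,0,0,0,0, -6.6,-6.1,0,0,0,0,0, -8.6,-8.4,0,0,0,0,0, -10.4,-10.8,0,0,0,0,0, -12,-13.4,0,0,0,0,0, -13.4,-16,0,0,0,0,0, -14.7,-18.7,0,0,0,0,0]'|q; python3 r.py
python3 -m inch '[-1.1,-2.8,0,0,0,0,0, -2,-5.7,0,0,0,0,0, -2.7,-8.6,0,0,0,0,0, -3.2,-11.6,0,0,0,0,0, -3.5,-14.6,0,0,0,0,0, -3.6,-17.6,0,0,0,0,0, -3.6,-20.6,0,0,0,0,0, -3.3,-23.6,0,0,0,0,0]'|q; python3 r.py
```

```text
>> t 23.65 phi 277.2 r 44.7 needle mm 1.93 55589 F [-6.   0.3  0.2]
>> t 25.03 phi 338.7 r 45.8 needle mm 2.05 47092 F [-2.4 -4.   0.5]
>> t 26.42 phi 38.6 r 47.3 needle mm 1.99 50269 F [ 2.  -3.7  0.5]
>> t 27.8 phi 96.7 r 47.8 needle mm 3.82 38574 F [ 4.  -0.3  0.8]
>> t 29.18 phi 155.4 r 47.1 needle mm 2.0 42130 F [ 2.8  2.2 -0.2]
>> t 29.9 phi 185.0 r 46.3 needle mm 2.02 39515 F [ 1.1  5.2 -0.3]
```

```bash
q(){ grep -E 'zzz' ; }
python3 -m inch '[0.5,-3,0,0,0,0,0]'|q; python3 r.py
python3 -m inch '[0.7,-2.9,0,0,0,0,0]'|q; python3 r.py
python3 -m inch '[1,-2.9,0,0,0,0,0]'|q; python3 r.py
python3 -m inch '[1.1,-2.8,0,0,0,0,0]'|q; python3 r.py
python3 -m inch '[1.2,-2.7,0,0,0,0,0]'|q; python3 r.py
python3 -m inch '[1.4,-2.6,0,0,0,0,0]'|q; python3 r.py
python3 -m inch '[1.6,-2.5,0,0,0,0,0]'|q; python3 r.py
```

```text
>> t 30.03 phi 188.7 r 46.1 needle mm 2.04 41892 F [-0.1  3.9  0.1]
>> t 30.17 phi 192.2 r 45.8 needle mm 2.79 21865 F [ 1.1  4.9 -0.4]
>> t 30.3 phi 195.7 r 45.5 needle mm 3.6 26642 F [ 0.1  4.9 -0.1]
>> t 30.43 phi 199.5 r 45.3 needle mm 4.34 29512 F [-0.3  5.8 -0.2]
>> t 30.57 phi 203.4 r 45.2 needle mm 4.88 52698 F [-0.9  5.2 -0.6]
>> t 30.7 phi 207.4 r 45.0 needle mm 5.4 42805 F [-0.7  3.8  0.1]
>> t 30.83 phi 211.2 r 44.9 needle mm 5.71 52660 F [-1.3  4.3  1.7]
```

Same flank mapping as before, peak at φ≈218.1°. Making the last small pushes.

```bash
q(){ grep -E 'zzz' ; }
python3 -m inch '[1.7,-2.5,0,0,0,0,0]'|q; python3 r.py
python3 -m inch '[0.8,-1.2,0,0,0,0,0, 0.8,-1.2,0,0,0,0,0]'|q; python3 r.py
```

```text
>> t 30.97 phi 215.1 r 44.8 needle mm 5.93 50099 F [-1.2  4.3  0.7]
>> t 31.18 phi 217.9 r 44.8 needle mm 6.02 53657 F [-0.6  1.7 -0.9]
```

Now at the peak (6.02 mm). Backing off the spoke and lifting out.

```bash
python3 -m inch '[-1.5,2,0,0,0,0,0, -3.5,4.5,0,0,0,0,0, -6,7.5,0,0,0,0,0, -6,7.5,20,0,0,0,0, -6,7.5,45,0,0,0,0, -6,7.5,75,0,0,0,0, -6,7.5,105,0,0,0,0, -6,7.5,130,0,0,0,0]'|tail -3; python3 r.py
python3 -m inch '[-20,50,20,0,0,0,0, -35,90,30,0,0,0,0, -50,130,40,0,0,0,0, -60,170,40,0,0,0,0, -60,205,40,0,0,0,0, -60,205,40,0,0,0,0, -60,205,40,0,0,0,0]'|head -2; python3 r.py
python3 - <<'E'
from h import *
s,t=bot.camera("scene"),bot.camera("top")
v=lambda c,i:rect(c,i,[.443,-.33],-np.pi/2,.067,.14,400)
cv2.imwrite("pics/f.png",np.hstack([v("scene",s),v("top",t)]))
E
```

```text
ft_force: [-0.1, -0.6, -0.0]
grip_width: -0.0
grasp_force: 0.0
>> t 31.9 phi 205.8 r 45.9 needle mm 6.02 52881 F [-0.1 -0.6 -0. ]
clock: 32.53
eef_pos: [0.3408, -0.0968, 0.2378]
>> t 32.53 phi 118.6 r 213.8 needle mm 6.01 62864 F [ 0.2  0.2 -0.2]
```

View pics/f.png

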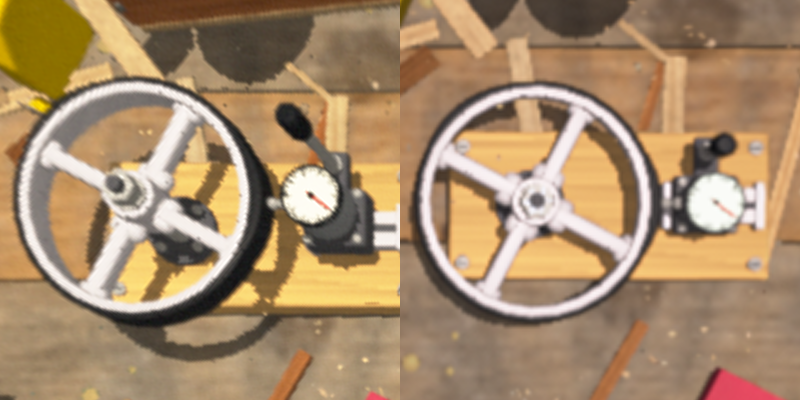

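The wheel stands with its spokes at about 64° and -27°. The plunger bears on the tyre and the needle reads about 6.0 mm. The robot is clear and the tape looks untouched. Handing in.

```bash
python3 -c "
from workcell import bot; print(bot.job_done())"
```

```text
the job is handed in; nothing more can be done
None
```

The wheel is left with its highest spot (about 4 mm rise) at the plunger, the gauge bearing on it at about 6 mm of its 10 mm travel, and I handed the job in at about 33 s with the robot clear (no verdict came back).

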